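# Clamp the chopper bowl and hold the pulse dial at its third click

### The job

The bowl of brittle is in the chopper, but its clamp lever is still standing open: swing the lever down until it is fully shut, and only then work the dial. Turn the spring-return pulse dial clockwise past its first two clicks to the third one (the long mark; there is a fourth click, do not stay there) and finish while still holding it there, since it springs back if let go. Leave the other kitchen things where they are.

Things in the scene. Friction and masses are not known exactly. Their poses are not given: they have to be found in the camera images.
- chopper: White chopper, fixed, 190 mm (x) by 330 mm (y), flat deck 50 mm above the table. Origin on the table under its centre; z up, -x its front; turned up to 23 degrees. On the deck: in the middle a clear bowl with grey lid (collar 120 mm, lid 108 mm across, top 112 mm above the table), on the +y side the steel clamp lever (105 mm out), on the -y side the black dial (115 mm out).
- clamp (a joint): Angle of the clamp lever in rad: 0 fully shut (lying flat along the chopper's -x direction, 14 mm above the deck), positive as its free end rises, up to 1.4; it starts between 0.85 and 1.25. Stiff hinge: it stays where it is left and moves with about 1 N at its end.
- clamp_hinge (a point): Middle of the clamp lever's hinge pin, 64 mm above the table, at (55, 105) mm in the chopper's frame; the pin is parallel to the chopper's y axis. Axes turn with the lever: -x points along the lever to its free end, z is the normal of its upper face.
- clamp_pad (a point): Point on the upper face of the lever's grey end pad, 85 mm from the hinge pin along the lever, where to push; axes as clamp_hinge. The lever is a bar 20 mm wide (pad 24 mm), 10 to 12 mm thick, its free end 106 mm from the pin. When shut this point is 70 mm above the table.
- dial (a joint): Dial angle in rad: 0 at rest, grows as it turns clockwise seen from above. Weak clicks at 0.4, 0.8, 1.2 and 1.6, end stop 1.65; the third click is 1.2 rad (69 degrees) from rest. A spring always drives it back to 0 through the clicks: about 0.07 N m at rest, 0.16 N m at the third click, give or take 0.03 around each click.
- dial_bar: Upright aluminium grip bar on the dial (a black disc 56 mm across): 56 mm long, 12 mm thick, 24 mm tall. Origin on the dial's vertical axis at the bar's foot, 60 mm above the table; bar's top at 84 mm. x runs along the bar, -x to the pointer end (black stripe, small black nose); z up.
- dial_mark3 (a point): Outer end of the raised black mark of the third click, the longest of five marks (rest, four clicks) around the dial, 58 mm from its axis, on the deck, fixed to the chopper. The bar's pointer end points to it at the third click. At rest the pointer is 0.6 rad anticlockwise (from above) of the chopper's -x direction, at the third click 0.6 rad clockwise of it.
- cutter_heart: Steel heart-shaped cookie cutter, about 60 mm, 22 mm high, on the mat in front of the chopper. To be left alone.
- cutter_round: Small round steel cutter, 34 mm across, 20 mm high, lying on the chopper's deck at its front edge, beside the clamp lever (45 mm or more to the side of it). To be left alone.
- pan: Small black pan of caramel, 124 mm across, with a 120 mm handle, behind the chopper. To be left alone.
- lolly_glass: Glass 72 mm across and 100 mm high with sugar lollies standing in it, about 175 mm high in all, behind the chopper. To be left alone.
- sugar_jar: Glass jar with a steel cap, 72 mm across, 110 mm high, behind the chopper. To be left alone.
- spatula: Spatula, 240 mm long, lying to the right of the chopper as the robot sees it. To be left alone.
- mug: White mug, 76 mm across, 85 mm high, to the left of the chopper as the robot sees it. To be left alone.

How it is judged:
By the outcome, as a careful person would: the job done as asked, in the order asked, and still so for the second after the job is handed in, while the arm keeps its last pose, push and grip.
It also fails if it takes over 45 s, if anything falls off the work surface, if the arm or the gripper's body presses on something with over 40 N, if the wrist force passes 120 N, or if a joint passes its speed limit or range.

### The arm

A 7-joint arm with a two-finger parallel gripper is mounted at the origin on the work surface. World frame = base frame: x ahead of the robot, y to its left, z up, the work surface at z = 0. Lengths are in m, angles in rad, forces in N, time in s.
With the tool pointing down it reaches from about 0.4 to 0.875 m from the base axis. Payload 19.3 kg.
Tool frame: the origin (TCP) lies at the very end of the fingers, on their centre line; the grasp point (between the pads) lies 19 mm behind it; x points along the fingers, z is the direction in which the jaws open and shut, and the axes are right-handed (so a half turn about x gives the same grasp; the last joint's range is limited). The gripper opens to 85 mm and grips with 20 to 120 N. Pads are 22 mm wide; open, the fingers measure 114 mm over their backs; the gripper's body (76 mm by 85 mm) begins 54 mm behind the grasp point. The pads swing forward as they close: fully open they stand 13 mm farther back than shut.
Start: joints at [1.087, 0.521, -0.036, 1.599, 0.021, 1.021, -0.113], TCP at [0.251, -0.572, 0.231] pointing down, gripper open.
Joint ranges: [-2.91, 2.91], [-0.3, 2.13], [-1.5, 1.42], [0.17, 2.43], [-1.26, 4.41], [0.16, 1.93], [-2.52, 2.52]. Speed limits (rad/s): [1.89, 1.89, 2.39, 2.39, 3.01, 3.01, 3.01].

### API

Orientations are given as a unit quaternion [x, y, z, w].
In Python, from bench import manip, imaging, models gives the robot as it stands.
- The arm moves only by the tool arm_command, never from a script. Its argument "increments" is a list of rows, each an object with "fingers": the closure in counts, from 0 (fully open) to 255 (shut); "slide": the shift along the tool's x, y, z in mm, a list of three; "dr": the turn, a rotation vector about the tool's x, y, z in rad, a list of three. In form: [{"fingers": fingers, "slide": [tx, ty, tz], "dr": [wx, wy, wz]}, ...]. A call has 1 to 5 rows; each row is the pose to reach, as a shift and turn from the pose measured when the call began, along the tool's axes at that moment; what a row does not reach only later rows make up. A row lasts 1/10 s, in which the tool goes at most 50 mm and 8.59 degrees, less where a joint would pass 70% of its speed; a pose out of reach is approached as far as the arm can. A call with a gripper value outside its range is refused whole. The fingers move at their own pace and stop on an object; "force" is the grip in N (left out, the last holds). Time passes only in rows, so rows that repeat a pose let the fingers close. It gives the time, the measured TCP pose, the force and the opening at its end, in the units of the state.
- manip.observe(): the state, without advancing time (a new reading comes with each control period).
- imaging.camera(name): name is "scene" or "top" or "wrist"; returns a dict with "pixels" (384x512x3 uint8, red, green, blue), "range_z" (384x512 float32, m along the optical axis (not along the pixel's ray), 0 where there is no reading), "mtx" (3x3 intrinsics, pixels), "position" and "attitude" of the camera in the world. Camera axes: x right, y down, z forward; pixel columns grow to the right and rows downward; lengths in m; the calibration is good to about 2 mm. A picture is of the moment at which its call begins.
- manip.close_job(): hands the job in, once; it reports no verdict.
Trained networks look in a picture, given as the dict that the camera call returned (one of the last four; its "shot" number tells which), for a name from the list of things; names that differ only in an ending like _2 or _b are one class to them, and where a whole thing is asked for, a point or a joint stands for the part that bears it (a point fixed in the world has none). Each returns a list of dicts, best first, with "confidence" (0 to 1); they miss things now and then, are a little off and sometimes report something else, mostly with a low value. They report only what shows in the picture. A call takes as long as a camera call.
- models.find_in(picture, query): "location" ([x, y, z] in m, in world coordinates, good to about 4 mm: the middle of the surface that is visible of it).
- models.masks_of(picture, query): "mask" (384x512 bool, what is visible of it).
The state is a dict: "clock": time; "joints": joint angles; "joint_velocities": joint speeds; "effort": joint torques, N m; "tool_pos": TCP position; "eef_rot": TCP orientation; "ft_force": force on the tool from outside, world axes, zero at the start; "ft_torque": the same for the moment, N m; "opening": finger opening in m.
Only numpy, scipy, OpenCV 4.12 (cv2) and the standard library are available. Lean on these libraries where they do the work, as an engineer would, in place of code of your own. Each camera call takes 0.05 s, during which the arm holds its last target.

## Working session

There is one attempt and no reset: what is moved stays moved. The work goes in short steps, Python scripts to look and compute and a tool call to move; the robot and the scene stay as the last step left them, time stands still between calls to the robot, and variables do not carry over. Pictures are saved under pics/ and viewed, and the job is handed in when it is done.

Besides the shell and the picture viewer there is one more tool, called after "Call:" as a command line: name --argument value ..., lists and objects as JSON in quotes. arm_command: Moves the arm, as the interface text tells. Its arguments: {"type":"object","properties":{"increments":{"type":"array","items":{"type":"object","properties":{"fingers":{"type":"number"},"slide":{"type":"array","items":{"type":"number"}},"dr":{"type":"array","items":{"type":"number"}}}}},"force":{"type":"number"}},"required":["increments"]}

```bash
mkdir -p pics; ls; cat > h.py <<'E'
import numpy as np, cv2
from bench import manip, imaging, models
from scipy.spatial.transform import Rotation as R
def save(p,n): cv2.imwrite('pics/'+n+'.png', p['pixels'][:,:,::-1])
def camR(p):
    a=np.array(p['attitude'],float)
    return a if a.shape==(3,3) else R.from_quat(a).as_matrix()
def pts(p):
    z=p['range_z'];K=p['mtx'];v,u=np.mgrid[:z.shape[0],:z.shape[1]]
    c=np.stack([(u-K[0,2])/K[0,0]*z,(v-K[1,2])/K[1,1]*z,z],-1)
    return c@camR(p).T+np.array(p['position']), z>0
def px(p,w):
    c=(np.atleast_2d(w)-np.array(p['position']))@camR(p)
    return (c@p['mtx'].T)[:,:2]/c[:,2:]
E
python3 - <<'E'
from h import *
s=manip.observe();print(s)
for n in ['scene','top']:
    p=imaging.camera(n);save(p,n+'0');print(n,p['position'],p['attitude'])
    for q in ['chopper','clamp','clamp_pad','clamp_hinge','dial','dial_bar','dial_mark3','cutter_round','mug','lolly_glass']:
        r=models.find_in(p,q);print(q,[(np.round(d['location'],3).tolist(),round(d['confidence'],2)) for d in r[:2]])
E
```

```text
pics
{'clock': 0.0, 'joints': array([ 1.08679485,  0.52200791, -0.03628541,  1.59999394,  0.02120694,
        1.02111671, -0.11283009]), 'joint_velocities': array([ 8.84369579e-05, -5.09075521e-04, -6.18587990e-04, -1.33941037e-03,
        2.46203929e-04, -1.65568411e-03,  3.13270149e-05]), 'effort': array([-1.07232307e-03, -9.27120137e+01,  1.97946198e+00, -3.69941032e+01,
        1.77650439e-02,  8.01346963e-03, -5.44800173e-05]), 'tool_pos': array([ 0.25111422, -0.57196649,  0.23073505]), 'eef_rot': array([ 0.38683122,  0.59239304, -0.38645649,  0.59167852]), 'ft_force': array([0.05653001, 0.34408331, 0.73979543]), 'ft_torque': array([-0.01916429,  0.00548281,  0.00826765]), 'opening': 0.08560167171012847}
scene [1.0362826  0.78057898 1.04120069] [ 0.23160932  0.90310854 -0.34972565 -0.09189151]
chopper [([0.541, 0.093, 0.05], 0.69)]
clamp [([0.582, 0.142, 0.11], 0.61)]
clamp_pad [([0.531, 0.431, 0.05], 0.66), ([0.576, 0.144, 0.11], 0.65)]
clamp_hinge [([0.584, 0.147, 0.108], 0.54)]
dial [([0.478, -0.053, 0.066], 0.48)]
dial_bar [([0.48, -0.052, 0.074], 0.48), ([0.754, 0.303, 0.031], 0.37)]
dial_mark3 [([0.542, 0.099, 0.053], 0.6)]
cutter_round [([0.469, 0.123, 0.06], 0.65)]
mug [([0.532, 0.432, 0.054], 0.62)]
lolly_glass [([0.472, 0.126, 0.06], 0.66), ([0.575, 0.142, 0.11], 0.53)]
top [0.42540674 0.03241818 1.01750282] [ 0.70645312 -0.70219458  0.05744675 -0.06742873]
chopper [([0.511, 0.043, 0.048], 0.58)]
clamp [([0.579, 0.136, 0.11], 0.74)]
clamp_pad [([0.578, 0.143, 0.111], 0.63)]
clamp_hinge [([0.576, 0.139, 0.108], 0.82)]
dial [([0.476, -0.054, 0.059], 0.78), ([0.751, 0.295, 0.035], 0.38)]
dial_bar [([0.478, -0.059, 0.056], 0.79), ([0.532, 0.447, 0.044], 0.44)]
dial_mark3 [([0.515, 0.047, 0.051], 0.57)]
cutter_round [([0.466, 0.126, 0.076], 0.54)]
mug [([0.534, 0.445, 0.044], 0.61)]
lolly_glass [([0.751, -0.243, 0.101], 0.9), ([0.576, 0.136, 0.107], 0.54)]
```

```bash
python3 - <<'E'
import cv2
for n in ['scene0','top0']:
    i=cv2.imread(f'pics/{n}.png'); cv2.imwrite(f'pics/{n}b.png',cv2.resize(i,(800,600),interpolation=cv2.INTER_CUBIC))
E
```

```text
(no output)
```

View pics/scene0b.png

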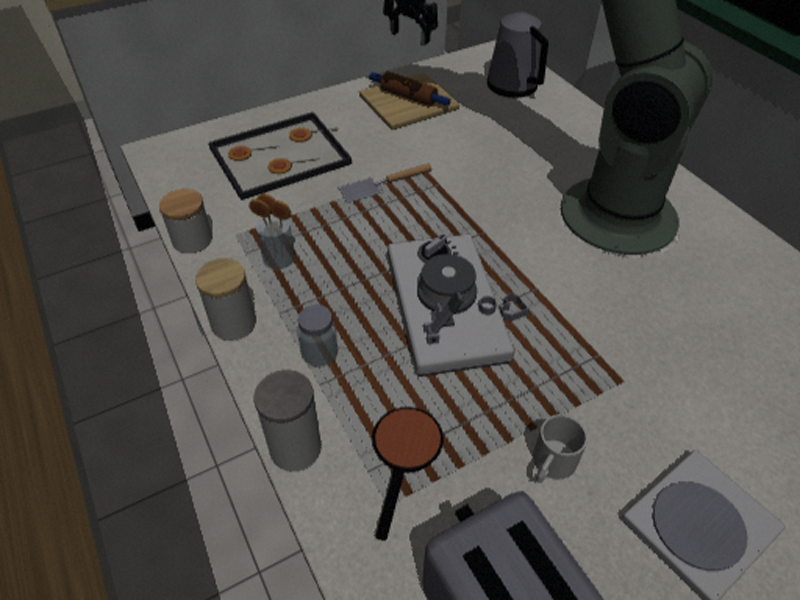

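View pics/top0b.png

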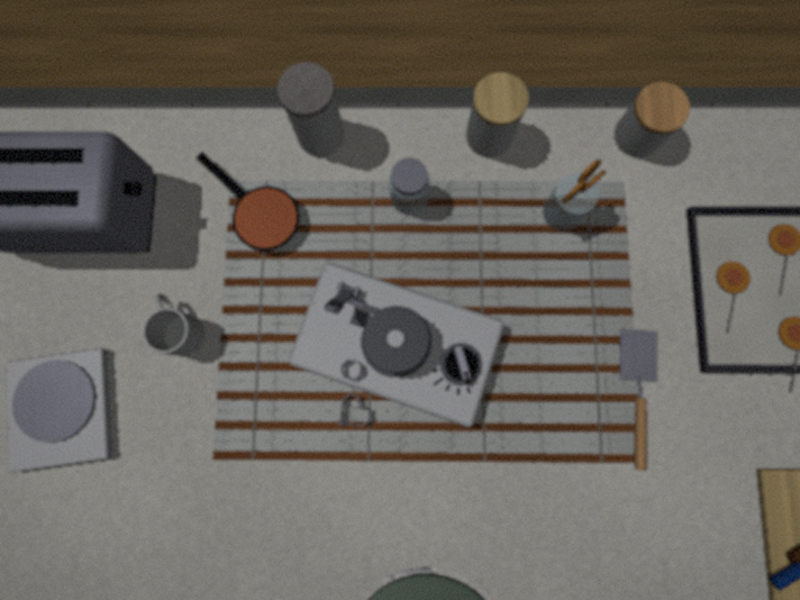

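The chopper sits mid-mat, turned about -20°. The lever stands at upper left (345,298 in the top view), the dial at lower right (462,362), the round cutter at (354,370) and the lolly glass at upper right. Next I fit the chopper pose from depth.

```bash
python3 - <<'E'
from h import *
p=imaging.camera('top');P,v=pts(p)
x,y,z=P[...,0],P[...,1],P[...,2]
m=v&(abs(z-0.05)<0.008)&(abs(x-.53)<.2)&(abs(y-.05)<.25)
n,l,st,c=cv2.connectedComponentsWithStats(m.astype(np.uint8)); k=1+np.argmax(st[1:,4]); m=l==k
q=P[m][:,:2].astype(np.float32); print(len(q),np.median(z[m]))
r=cv2.minAreaRect(q*1000);print(r)
# lid
m2=v&(abs(z-.112)<.006)&(abs(x-.51)<.1)&(abs(y-.05)<.1)
n,l,st,cc=cv2.connectedComponentsWithStats(m2.astype(np.uint8)); k=1+np.argmax(st[1:,4]); m2=l==k
print('lid',cv2.minEnclosingCircle((P[m2][:,:2]*1000).astype(np.float32)),np.median(z[m2]))
md=models.masks_of(p,'dial_bar');mc=models.masks_of(p,'clamp')
for d in md[:1]+mc[:1]:
    M=d['mask']&v; print(d['confidence'],M.sum(),np.percentile(P[M],[5,50,95],axis=0).round(3))
np.save('c.npy',np.array([*r[0],0]))
# local coordinates of lever pts for a candidate pose
for yaw in [r[2], r[2]-90]:
    print(yaw)
s=[d for d in [r[2],r[2]-90] if abs(d)<30][0]; a=np.radians(s)
c0=np.array(r[0])/1000; Rm=np.array([[np.cos(a),-np.sin(a)],[np.sin(a),np.cos(a)]])
L=(P[...,:2]-c0)@Rm
m3=v&(z>.062)&(z<.25)&(abs(L[...,0])<.12)&(L[...,1]>.07)&(L[...,1]<.15)
o=np.c_[L[m3]*1000,z[m3]*1000].round().astype(int); o=o[o[:,0].argsort()];print(o[::6].tolist())
m4=v&(z>.072)&(z<.1)&(np.hypot(L[...,0],L[...,1]+.115)<.04)
o=np.c_[L[m4]*1000,z[m4]*1000].round().astype(int);print('bar',o.tolist())
E
```

```text
6342 0.05005925045061721
((515.5198974609375, 52.242767333984375), (329.8531188964844, 189.83116149902344), 71.45572662353516)
lid ((515.34814453125, 52.207008361816406), 53.607872009277344) 0.10833385247363853
0.93 344 [[ 0.457 -0.077  0.058]
 [ 0.48  -0.054  0.061]
 [ 0.502 -0.035  0.086]]
0.59 231 [[0.554 0.108 0.071]
 [0.576 0.137 0.106]
 [0.602 0.155 0.16 ]]
71.45572662353516
-18.544273376464844
[[-73, 70, 65], [3, 115, 157], [5, 110, 157], [6, 95, 161], [7, 110, 160], [8, 98, 159], [10, 106, 160], [11, 112, 158], [13, 93, 153], [14, 114, 154], [16, 99, 155], [18, 103, 150], [19, 101, 147], [20, 93, 131], [23, 101, 139], [25, 113, 136], [27, 104, 129], [29, 100, 123], [31, 103, 122], [32, 71, 101], [33, 99, 120], [34, 88, 101], [35, 94, 101], [35, 112, 112], [36, 80, 106], [38, 108, 106], [38, 71, 101], [39, 111, 108], [40, 109, 106], [42, 94, 94], [43, 76, 90], [44, 103, 97], [46, 99, 92], [47, 90, 73], [49, 119, 72], [50, 107, 86], [52, 113, 81], [53, 103, 76], [54, 95, 73], [56, 107, 73], [57, 105, 69], [58, 86, 68], [59, 89, 74], [60, 117, 74], [62, 99, 70], [63, 118, 75]]
b
[... 1132 characters left out ...]
124, 86], [-10, -115, 84], [-9, -117, 84], [-8, -120, 80], [-8, -122, 84], [-7, -124, 86], [-12, -116, 80], [-12, -118, 86], [-11, -120, 87], [-10, -123, 81], [-9, -126, 82], [-8, -128, 84], [-14, -119, 86], [-13, -121, 82], [-13, -124, 86], [-11, -126, 80], [-11, -129, 83], [-17, -120, 85], [-16, -122, 85], [-15, -124, 85], [-14, -127, 86], [-13, -129, 82], [-19, -121, 84], [-18, -123, 84], [-17, -125, 86], [-17, -127, 88], [-16, -130, 87], [-21, -122, 75], [-20, -124, 84], [-20, -126, 87], [-19, -128, 85], [-18, -131, 85], [-17, -133, 84], [-23, -124, 84], [-22, -127, 83], [-21, -129, 84], [-21, -131, 87], [-20, -134, 84], [-25, -125, 85], [-24, -128, 84], [-23, -131, 78], [-25, -134, 75]]
```

```bash
cat >> h.py <<'E'
C=np.array([.5155,.0522]);YAW=np.radians(-18.54)
RW=R.from_euler('z',YAW)
def W(l): # local mm -> world m
    w=RW.apply(np.array(l)/1000.); w[...,:2]+=C; return w
def tool(jaw): # jaw z axis world angle (rad), x down
    x=np.array([0,0,-1.]);z=np.array([np.cos(jaw),np.sin(jaw),0]);y=np.cross(z,x)
    return R.from_matrix(np.c_[x,y,z])
def rel(pos,rot,s=None):
    s=s or manip.observe();q=R.from_quat(s['eef_rot'])
    sl=q.inv().apply(np.array(pos)-s['tool_pos'])*1000
    return sl.round(1).tolist(),(q.inv()*rot).as_rotvec().round(3).tolist()
def jawdeg(s):
    z=R.from_quat(s['eef_rot']).as_matrix()[:,2];return np.degrees(np.arctan2(z[1],z[0]))
E
python3 - <<'E'
from h import *
s=manip.observe();print(s['clock'],R.from_quat(s['eef_rot']).as_matrix().round(3),jawdeg(s))
for j in [71.46,-108.54]:
    print(j,rel(W([42,105,200]),tool(np.radians(j))))
q0=R.from_quat(s['eef_rot'])
E
```

```text
1.25 [[-0.     0.916  0.402]
 [ 0.     0.402 -0.916]
 [-1.     0.    -0.   ]] -66.29084007466466
71.46 ([31.3, 594.7, -515.0], [-2.404, -0.0, -0.0])
-108.54 ([31.3, 594.7, -515.0], [0.737, -0.0, 0.0])
```

Call:
arm_command --increments '[{"fingers": 255,"slide": [0,36,-31],"dr": [-0.145,0,0]},{"fingers": 255,"slide": [0,72,-62],"dr": [-0.29,0,0]},{"fingers": 255,"slide": [0,109,-94],"dr": [-0.435,0,0]},{"fingers": 255,"slide": [0,145,-126],"dr": [-0.58,0,0]},{"fingers": 255,"slide": [0,182,-157],"dr": [-0.725,0,0]}]' --force 60

```text
clock: 1.75
tool_pos: [0.3552, -0.3536, 0.2315]
eef_rot: [0.149, 0.691, -0.15, 0.691]
ft_force: [1.0, -0.2, 0.5]
opening: 0.0118
```

```bash
python3 - <<'E'
from h import *
s=manip.observe();print(s['clock'],s['tool_pos'],s['joints'].round(2),jawdeg(s),s['opening'])
print(rel(W([42,105,200]),tool(np.radians(71.46))))
E
```

```text
1.75 [ 0.35517639 -0.35360612  0.23153122] [ 0.88  0.34 -0.27  1.91  0.11  0.91  0.13] -24.42379918735552 0.011754531254985694
([31.3, 544.5, 9.2], [-1.673, -0.0, 0.001])
```

Call:
arm_command --increments '[{"fingers": 255,"slide": [0,46,1],"dr": [-0.14,0,0]},{"fingers": 255,"slide": [0,92,2],"dr": [-0.28,0,0]},{"fingers": 255,"slide": [0,138,3],"dr": [-0.42,0,0]},{"fingers": 255,"slide": [0,184,4],"dr": [-0.56,0,0]},{"fingers": 255,"slide": [0,230,5],"dr": [-0.7,0,0]}]'

```text
clock: 2.25
tool_pos: [0.4554, -0.1446, 0.2318]
eef_rot: [-0.099, 0.7, 0.098, 0.7]
ft_force: [0.9, -1.7, -0.4]
opening: -0.0
```

```bash
python3 - <<'E'
from h import *
s=manip.observe();print(s['clock'],s['tool_pos'],s['joints'].round(2),jawdeg(s),s['opening'])
print(rel(W([42,105,200]),tool(np.radians(71.46))))
E
```

```text
2.25 [ 0.45541062 -0.14458038  0.23178149] [ 0.6   0.32 -0.52  1.96  0.2   0.91  0.26] 16.00273978233639 -3.6618581025494e-05
([31.6, 235.3, 206.1], [-0.968, -0.0, 0.001])
```

Call:
arm_command --increments '[{"fingers": 255,"slide": [0,33,29],"dr": [-0.14,0,0]},{"fingers": 255,"slide": [0,66,58],"dr": [-0.28,0,0]},{"fingers": 255,"slide": [0,100,88],"dr": [-0.42,0,0]},{"fingers": 255,"slide": [0,134,117],"dr": [-0.56,0,0]},{"fingers": 255,"slide": [0,168,147],"dr": [-0.7,0,0]}]'

```text
clock: 2.75
tool_pos: [0.551, 0.059, 0.2318]
eef_rot: [-0.335, 0.623, 0.334, 0.623]
ft_force: [0.3, -0.5, 1.0]
opening: 0.0002
```

```bash
python3 - <<'E'
from h import *
s=manip.observe();print(s['clock'],s['tool_pos'],s['joints'].round(2),jawdeg(s),s['opening'])
print(rel(W([42,105,200]),tool(np.radians(71.46))))
E
```

```text
2.75 [0.55096291 0.05898075 0.23181581] [ 0.29  0.48 -0.7   1.76  0.36  1.02  0.44] 56.409894334815256 0.00020434259616578708
([31.8, 12.6, 87.0], [-0.263, -0.001, 0.002])
```

Going to a point above and behind the lever, still at a safe height.

Call:
arm_command --increments '[{"fingers": 255,"slide": [0,6,43],"dr": [-0.13,0,0]},{"fingers": 255,"slide": [10,12.6,87],"dr": [-0.263,0,0.002]},{"fingers": 255,"slide": [31.8,12.6,87],"dr": [-0.263,0,0.002]},{"fingers": 255,"slide": [31.8,12.6,87],"dr": [-0.263,0,0.002]}]'

```text
clock: 3.15
tool_pos: [0.5875, 0.1388, 0.1974]
eef_rot: [-0.413, 0.575, 0.414, 0.572]
ft_force: [-0.4, -0.4, -1.3]
opening: -0.0002
```

```bash
python3 - <<'E'
from h import *
s=manip.observe();print(s['clock'],s['tool_pos'],s['joints'].round(2),jawdeg(s),s['ft_force'])
for n in ['top','scene']:
    p=imaging.camera(n);u=px(p,s['tool_pos'])[0];print(u)
    i=p['pixels'][:,:,::-1];a,b=int(u[0]),int(u[1]);i=i[max(b-75,0):b+75,max(a-100,0):a+100];cv2.imwrite(f'pics/b_{n}.png',cv2.resize(i,None,fx=4,fy=4,interpolation=2))
def tip(t,off=0):
    d=np.array([-np.cos(t),np.sin(t)]);n=np.array([np.sin(t),np.cos(t)])
    q=np.array([55,64])+85*d+6*n
    return W([q[0]+11+off,105,q[1]])
T=tool(np.radians(71.46))
print('pre',rel(tip(1.12,14),T))
for t in [1.12,1.0,.85,.7,.55,.4,.25,.1,0]: print(t,rel(tip(t),T)[0])
E
```

```text
3.15 [0.58752862 0.13878789 0.1974169 ] [ 0.16  0.62 -0.73  1.66  0.46  1.05  0.53] 71.55607057995516 [-0.40618316 -0.4035045  -1.34061086]
[215.03714841 181.28483923]
[282.90818655 180.59233703]
pre ([57.0, -6.4, 0.9], [-0.001, -0.001, -0.001])
1.12 [57.1, 7.6, 0.9]
1.0 [61.4, 16.9, 0.9]
0.85 [68.4, 27.6, 0.9]
0.7 [76.9, 37.1, 0.9]
0.55 [86.7, 45.3, 0.9]
0.4 [97.6, 51.9, 0.9]
0.25 [109.4, 56.8, 0.9]
0.1 [121.8, 59.9, 0.9]
0 [130.2, 60.9, 0.9]
```

View pics/b_top.png

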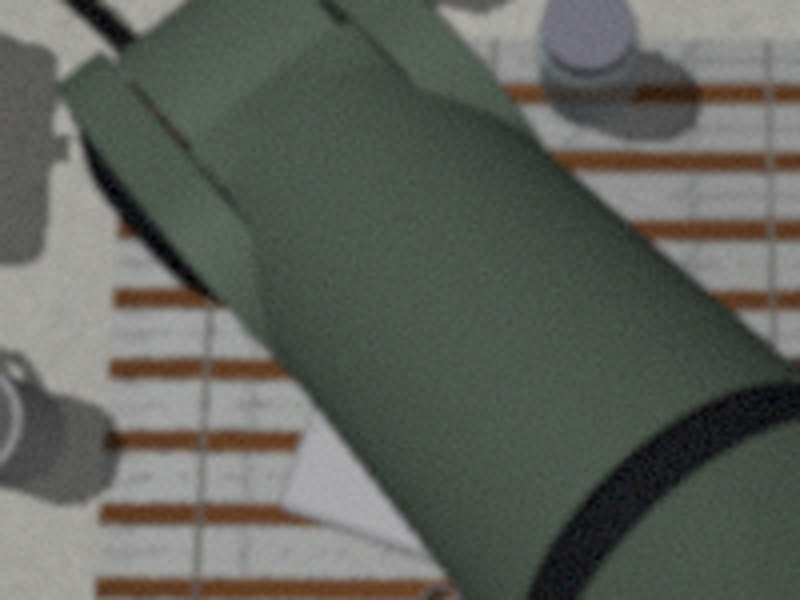

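View pics/b_scene.png

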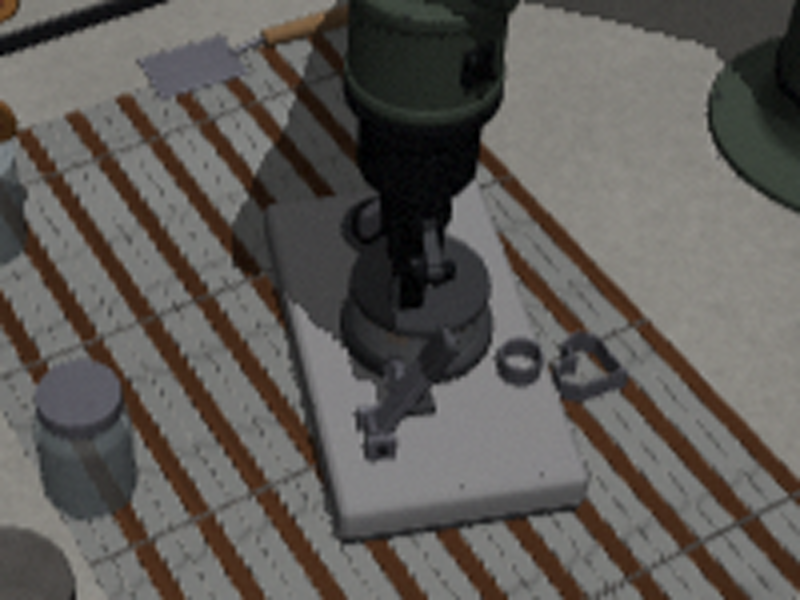

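Call:
arm_command --increments '[{"fingers": 255,"slide": [20,-7,1],"dr": [0,0,0]},{"fingers": 255,"slide": [40,-6.5,1],"dr": [0,0,0]},{"fingers": 255,"slide": [57,-6.5,1],"dr": [0,0,0]},{"fingers": 255,"slide": [57,7,1],"dr": [0,0,0]},{"fingers": 255,"slide": [61.5,17,1],"dr": [0,0,0]}]'

```text
clock: 3.75
tool_pos: [0.5725, 0.1436, 0.1392]
eef_rot: [-0.413, 0.575, 0.412, 0.574]
ft_force: [0.7, -0.4, 0.3]
opening: 0.0002
```

```bash
cat > lev.py <<'E'
from h import *
s=manip.observe();print(s['clock'],s['tool_pos'],s['joints'].round(2),jawdeg(s),s['ft_force'].round(1))
def tip(t,off=0):
    d=np.array([-np.cos(t),np.sin(t)]);n=np.array([np.sin(t),np.cos(t)])
    q=np.array([55,64])+85*d+6*n
    return W([q[0]+11+off,105,q[1]])
T=tool(np.radians(71.46))
l=RW.inv().apply(s['tool_pos']-np.r_[C,0])*1000;print('local',l)
for t in [1.0,.85,.7,.55,.4,.25,.1,0]: print(t,*rel(tip(t),T))
E
python3 lev.py;python3 - <<'E'
from h import *
s=manip.observe()
p=imaging.camera('scene');u=px(p,s['tool_pos'])[0]
i=p['pixels'][:,:,::-1];a,b=int(u[0]),int(u[1]);i=i[max(b-75,0):b+75,max(a-100,0):a+100];cv2.imwrite(f'pics/c.png',cv2.resize(i,None,fx=4,fy=4,interpolation=2))
E
```

```text
3.75 [0.57249749 0.14355923 0.13918989] [ 0.13  0.67 -0.7   1.75  0.52  0.92  0.45] 71.33353666226948 [ 0.7 -0.4  0.3]
local [ 24.99024201 104.74116066 139.18989496]
1.0 [0.4, -0.1, 0.3] [-0.002, -0.001, 0.0]
0.85 [7.4, 10.6, 0.2] [-0.002, -0.001, 0.0]
0.7 [15.8, 20.1, 0.2] [-0.002, -0.001, 0.0]
0.55 [25.6, 28.3, 0.2] [-0.002, -0.001, 0.0]
0.4 [36.6, 34.9, 0.2] [-0.002, -0.001, 0.0]
0.25 [48.3, 39.9, 0.2] [-0.002, -0.001, 0.0]
0.1 [60.7, 43.0, 0.2] [-0.002, -0.001, 0.0]
0 [69.2, 44.0, 0.2] [-0.002, -0.001, 0.0]
```

View pics/c.png

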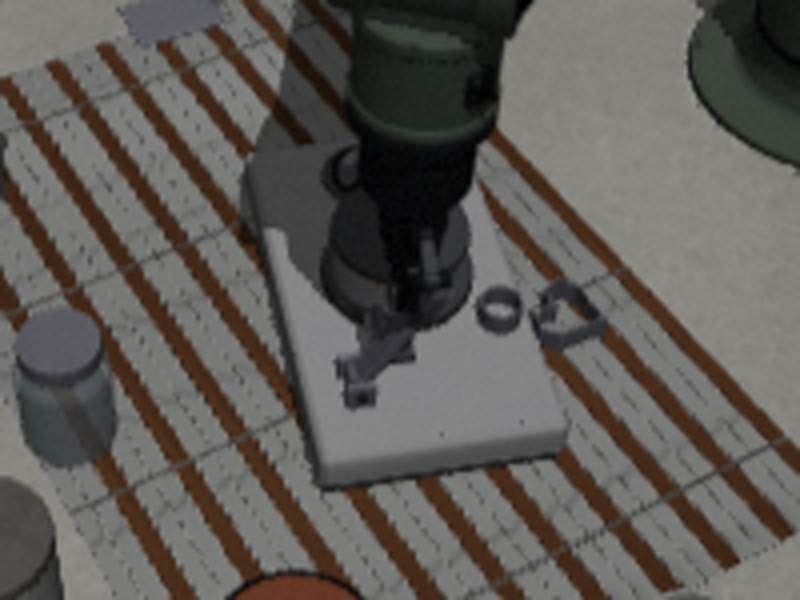

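Call:
arm_command --increments '[{"fingers": 255,"slide": [7.5,11,0],"dr": [0,0,0]},{"fingers": 255,"slide": [16,20,0],"dr": [0,0,0]},{"fingers": 255,"slide": [26,28,0],"dr": [0,0,0]},{"fingers": 255,"slide": [37,35,0],"dr": [0,0,0]},{"fingers": 255,"slide": [48,40,0],"dr": [0,0,0]}]'

```text
clock: 4.3
tool_pos: [0.5326, 0.1571, 0.0897]
eef_rot: [-0.413, 0.575, 0.413, 0.574]
ft_force: [1.0, -0.9, 1.3]
opening: -0.0001
```

```bash
python3 lev.py;python3 - <<'E'
from h import *
s=manip.observe()
p=imaging.camera('scene');u=px(p,s['tool_pos'])[0]
i=p['pixels'][:,:,::-1];a,b=int(u[0]),int(u[1]);i=i[max(b-75,0):b+75,max(a-100,0):a+100];cv2.imwrite(f'pics/d.png',cv2.resize(i,None,fx=4,fy=4,interpolation=2))
E
```

```text
4.3 [0.53255503 0.15706762 0.08974827] [ 0.07  0.69 -0.66  1.87  0.58  0.79  0.34] 71.42815314223492 [ 1.  -0.9  1.3]
local [-17.17449618 104.84811999  89.74827003]
1.0 [-49.1, -42.3, 0.1] [-0.001, -0.002, -0.001]
0.85 [-42.1, -31.6, 0.1] [-0.001, -0.002, -0.001]
0.7 [-33.6, -22.0, 0.1] [-0.001, -0.002, -0.001]
0.55 [-23.8, -13.8, 0.1] [-0.001, -0.002, -0.001]
0.4 [-12.9, -7.2, 0.1] [-0.001, -0.002, -0.001]
0.25 [-1.1, -2.3, 0.2] [-0.001, -0.002, -0.001]
0.1 [11.3, 0.8, 0.2] [-0.001, -0.002, -0.001]
0 [19.7, 1.8, 0.2] [-0.001, -0.002, -0.001]
```

View pics/d.png

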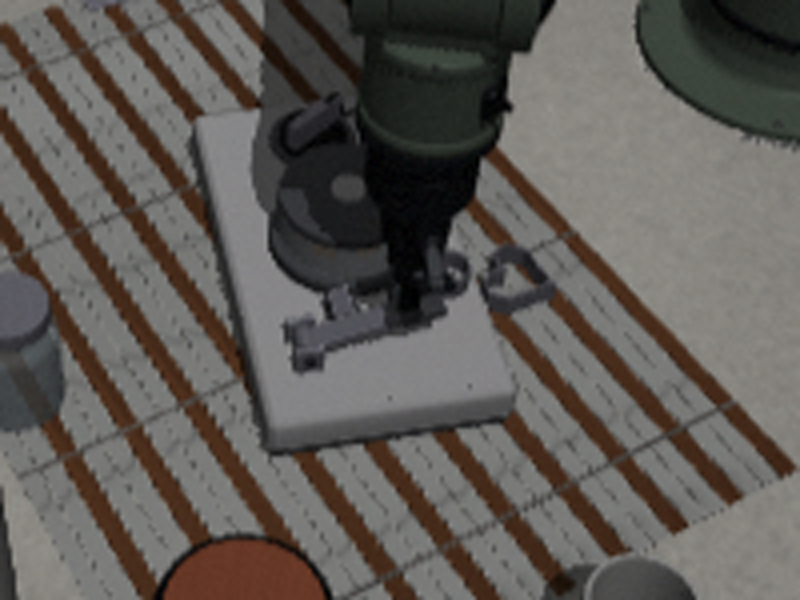

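The lever is following the finger and is now almost flat. Next comes the last press.

Call:
arm_command --increments '[{"fingers": 255,"slide": [8,3,0],"dr": [0,0,0]},{"fingers": 255,"slide": [15,5,0],"dr": [0,0,0]},{"fingers": 255,"slide": [19.5,5,0],"dr": [0,0,0]},{"fingers": 255,"slide": [21.5,5,0],"dr": [0,0,0]},{"fingers": 255,"slide": [21.5,5,0],"dr": [0,0,0]}]'

```text
clock: 4.85
tool_pos: [0.5261, 0.1589, 0.068]
eef_rot: [-0.413, 0.575, 0.413, 0.572]
ft_force: [-15.6, -5.0, 39.3]
opening: 0.0001
```

```bash
python3 lev.py|head -2
```

```text
4.85 [0.52613035 0.15891061 0.0679839 ] [ 0.05  0.71 -0.64  1.89  0.61  0.74  0.31] 71.4671573229985 [-15.6  -5.   39.3]
local [-23.85175577 104.55262938  67.98390083]
```

Call:
arm_command --increments '[{"fingers": 255,"slide": [-30,0,0],"dr": [0,0,0]},{"fingers": 255,"slide": [-75,0,0],"dr": [0,0,0]},{"fingers": 160,"slide": [-100,0,-20],"dr": [-0.1,0,0]},{"fingers": 130,"slide": [-105,0,-60],"dr": [-0.24,0,0]},{"fingers": 130,"slide": [-105,0,-105],"dr": [-0.38,0,0]}]'

```text
clock: 5.35
tool_pos: [0.4934, 0.0595, 0.1744]
eef_rot: [0.516, -0.485, -0.515, -0.483]
ft_force: [1.1, -1.3, -0.5]
opening: 0.0412
```

```bash
cat > dial.py <<'E'
from h import *
s=manip.observe();print(s['clock'],s['tool_pos'],s['joints'].round(2),jawdeg(s),s['ft_force'].round(1),s['opening'])
for z in [180,100,62]: print(z,*rel(W([0,-115,z]),tool(np.radians(105.8))))
E
python3 dial.py; python3 - <<'E'
from h import *
p=imaging.camera('scene')
i=p['pixels'][:,:,::-1];cv2.imwrite('pics/e.png',cv2.resize(i[120:270,200:400],None,fx=4,fy=4,interpolation=2))
E
```

```text
5.35 [0.49338512 0.05945244 0.1743596 ] [ 0.4   0.52 -0.86  1.96  0.51  0.9   0.92] 93.66094408650369 [ 1.1 -1.3 -0.5] 0.04120054274260649
180 [-5.4, 21.9, -115.1] [-0.212, -0.002, -0.001]
100 [74.6, 21.8, -115.0] [-0.212, -0.002, -0.001]
62 [112.6, 21.7, -114.9] [-0.212, -0.002, -0.001]
```

View pics/e.png

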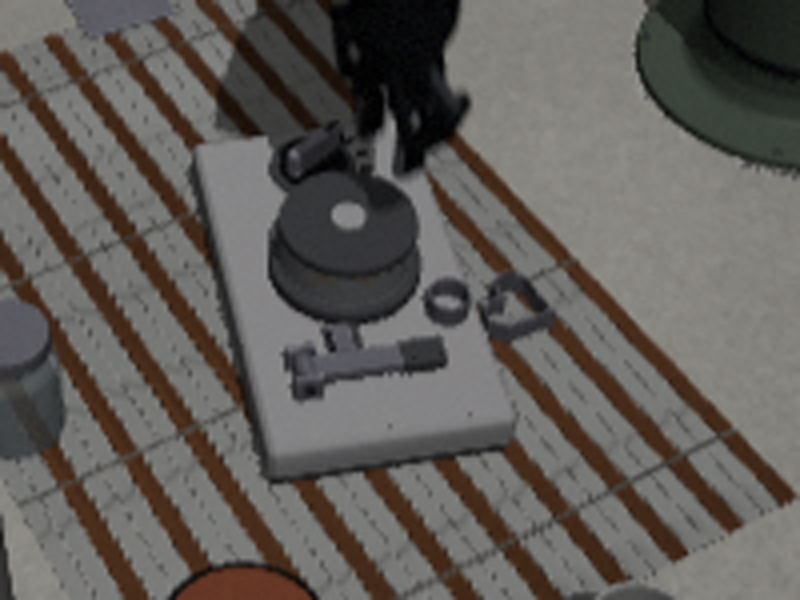

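```bash
cat > levck.py <<'E'
from h import *
p=imaging.camera('scene');P,v=pts(p)
L=RW.inv().apply((P-np.r_[C,0]).reshape(-1,3)).reshape(P.shape)*1000
def med(x0,x1):
    m=v&(L[...,0]>x0)&(L[...,0]<x1)&(abs(L[...,1]-105)<7); return m.sum(),np.median(L[m][:,2])
for a in [(-46,-26),(-20,0),(0,20),(20,40)]: print(a,med(*a))
m=v&(abs(L[...,0]+75)<10)&(abs(L[...,1]-130)<15); print('deck',np.median(L[m][:,2]))
E
python3 levck.py
```

```text
(-46, -26) (np.int64(26), np.float64(69.28882080219316))
(-20, 0) (np.int64(34), np.float64(68.34308005268862))
(0, 20) (np.int64(34), np.float64(67.41358682191432))
(20, 40) (np.int64(33), np.float64(66.6311671913413))
deck 49.41102367504412
```

Call:
arm_command --increments '[{"fingers": 130,"slide": [-5,8,-40],"dr": [-0.1,0,0]},{"fingers": 130,"slide": [-5,16,-80],"dr": [-0.212,-0.002,0]},{"fingers": 130,"slide": [0,22,-115],"dr": [-0.212,-0.002,0]},{"fingers": 130,"slide": [30,22,-115],"dr": [-0.212,-0.002,0]},{"fingers": 130,"slide": [60,22,-115],"dr": [-0.212,-0.002,0]}]'

```text
clock: 5.95
tool_pos: [0.4764, -0.0653, 0.113]
eef_rot: [-0.561, 0.432, 0.562, 0.428]
ft_force: [1.4, 0.6, -0.2]
opening: 0.042
```

```bash
python3 dial.py; python3 - <<'E'
from h import *
p=imaging.camera('scene')
i=p['pixels'][:,:,::-1];cv2.imwrite('pics/f.png',cv2.resize(i[90:240,200:400],None,fx=4,fy=4,interpolation=2))
p=imaging.camera('wrist');save(p,'fw')
E
```

```text
5.95 [ 0.47641872 -0.06527901  0.11298283] [ 0.63  0.6  -0.83  2.04  0.64  0.78  1.24] 105.13814789646855 [ 1.4  0.6 -0.2] 0.04196221982847395
180 [-67.1, -4.3, 7.3] [-0.012, -0.003, -0.005]
100 [12.9, -4.7, 7.5] [-0.012, -0.003, -0.005]
62 [50.9, -4.9, 7.7] [-0.012, -0.003, -0.005]
```

View pics/f.png

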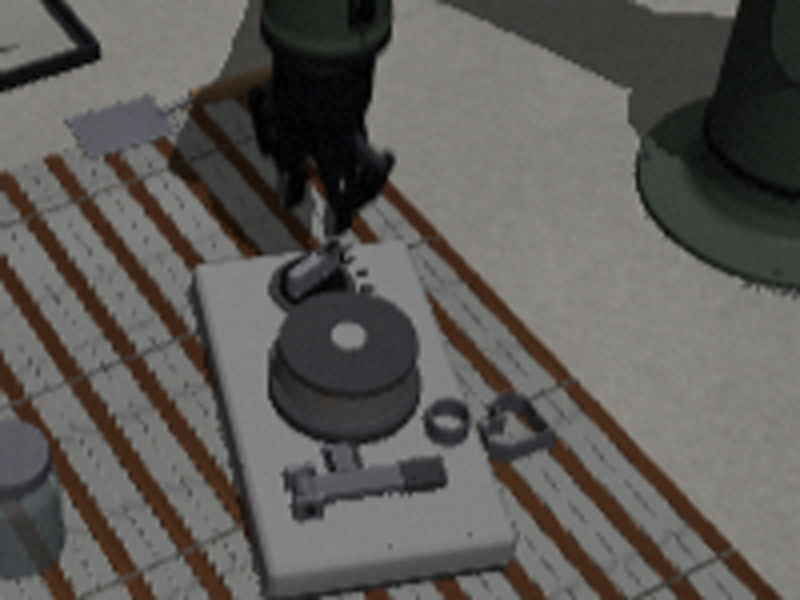

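View pics/fw.png

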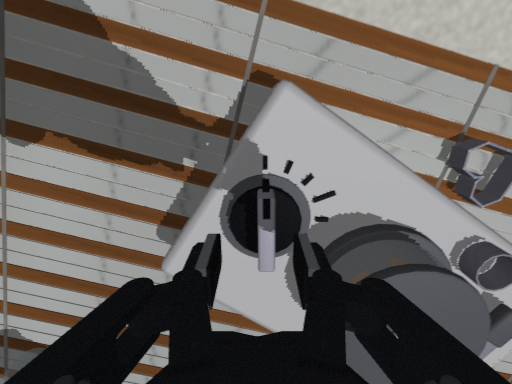

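```bash
cat >> levck.py <<'E'
from numpy.linalg import lstsq
for nm,m in [('deck',v&(abs(L[...,0])<90)&(L[...,1]>122)&(L[...,1]<160)&(abs(L[...,2]-50)<5)),('bar',v&(L[...,0]>-25)&(L[...,0]<42)&(abs(L[...,1]-105)<7)&(L[...,2]>62)),('pad',v&(L[...,0]>-49)&(L[...,0]<-28)&(abs(L[...,1]-105)<9)&(L[...,2]>62))]:
    q=L[m];A=np.c_[q[:,:2],np.ones(len(q))];c=lstsq(A,q[:,2],rcond=None)[0];print(nm,len(q),c.round(4),'std',(q[:,2]-A@c).std().round(2))
E
python3 levck.py
```

```text
(-46, -26) (np.int64(29), np.float64(68.07745443951927))
(-20, 0) (np.int64(32), np.float64(67.01268950600473))
(0, 20) (np.int64(36), np.float64(67.75806169273878))
(20, 40) (np.int64(38), np.float64(68.02478594858772))
deck 49.81777287320565
deck 642 [-1.00000e-04 -1.65000e-02  5.18223e+01] std 1.94
bar 90 [-4.90000e-03 -2.39000e-02  7.10881e+01] std 1.97
pad 34 [-1.08300e-01 -1.16000e-02  6.60975e+01] std 1.97
```

Call:
arm_command --increments '[{"fingers": 130,"slide": [10,-4.7,7.5],"dr": [-0.012,-0.003,-0.005]},{"fingers": 130,"slide": [20,-4.8,7.5],"dr": [-0.012,-0.003,-0.005]},{"fingers": 130,"slide": [35,-4.9,7.7],"dr": [-0.012,-0.003,-0.005]},{"fingers": 130,"slide": [47,-4.9,7.7],"dr": [-0.012,-0.003,-0.005]},{"fingers": 130,"slide": [49.5,-4.9,7.7],"dr": [-0.012,-0.003,-0.005]}]'

```text
clock: 6.6
tool_pos: [0.4775, -0.0544, 0.0624]
eef_rot: [-0.563, 0.426, 0.567, 0.424]
ft_force: [-0.7, 0.1, 0.5]
opening: 0.0422
```

```bash
python3 dial.py
```

```text
6.6 [ 0.47746037 -0.05436156  0.06242438] [ 0.55  0.68 -0.76  2.07  0.74  0.69  1.15] 106.09300548026908 [-0.7  0.1  0.5] 0.042193298235140744
180 [-117.6, -0.2, -2.5] [0.005, 0.003, -0.004]
100 [-37.6, -0.6, -2.7] [0.005, 0.003, -0.004]
62 [0.4, -0.7, -2.8] [0.005, 0.003, -0.004]
```

Lever slope is about 0, so it is shut. Next I close on the bar.

Call:
arm_command --increments '[{"fingers": 130,"slide": [0,-0.7,-2.8],"dr": [0.005,0.003,-0.004]},{"fingers": 255,"slide": [0,-0.7,-2.8],"dr": [0.005,0.003,-0.004]},{"fingers": 255,"slide": [0,-0.7,-2.8],"dr": [0.005,0.003,-0.004]},{"fingers": 255,"slide": [0,-0.7,-2.8],"dr": [0.005,0.003,-0.004]},{"fingers": 255,"slide": [0,-0.7,-2.8],"dr": [0.005,0.003,-0.004]}]' --force 70

```text
clock: 7.1
tool_pos: [0.4792, -0.0568, 0.063]
eef_rot: [0.564, -0.427, -0.564, -0.426]
ft_force: [-1.2, -0.3, 6.7]
opening: 0.0105
```

```bash
python3 dial.py; python3 -c "
from h import *
print(manip.observe()['ft_torque'])"
```

```text
7.1 [ 0.47919115 -0.05682953  0.06303101] [ 0.55  0.68 -0.75  2.07  0.75  0.69  1.15] 105.80366642666009 [-1.2 -0.3  6.7] 0.010492347827187968
180 [-117.0, 0.2, -0.0] [0.0, -0.001, 0.0]
100 [-37.0, 0.2, 0.0] [0.0, -0.001, 0.0]
62 [1.0, 0.2, 0.1] [0.0, -0.001, 0.0]
[0.0114816  0.38737806 0.07142132]
```

Call:
arm_command --increments '[{"fingers": 255,"slide": [0,0.2,0],"dr": [0.1,0,0]},{"fingers": 255,"slide": [0,0.2,0],"dr": [0.22,0,0]},{"fingers": 255,"slide": [0,0.2,0],"dr": [0.34,0,0]},{"fingers": 255,"slide": [0,0.2,0],"dr": [0.46,0,0]},{"fingers": 255,"slide": [0,0.2,0],"dr": [0.58,0,0]}]'

```text
clock: 7.6
tool_pos: [0.4791, -0.0563, 0.0631]
eef_rot: [-0.417, 0.571, 0.417, 0.571]
ft_force: [2.1, 4.0, -9.4]
opening: 0.0109
```

```bash
cat > rot.py <<'E'
from h import *
s=manip.observe();print(s['clock'],s['tool_pos'],s['joints'].round(2),'turned',np.radians(105.8-jawdeg(s)),s['ft_force'].round(1),s['ft_torque'].round(3),s['opening'])
print(*rel(W([0,-115,63]),tool(np.radians(105.8)-1.2)))
E
python3 rot.py
```

```text
7.6 [ 0.47914472 -0.05634546  0.06314138] [ 0.46  0.64 -0.61  2.07  0.63  0.62  0.67] turned 0.5843789716809652 [ 2.1  4.  -9.4] [ 0.966 -0.3    0.13 ] 0.010890412368653582
[0.1, 0.1, -0.5] [0.616, 0.001, 0.001]
```

Call:
arm_command --increments '[{"fingers": 255,"slide": [0,0.1,-0.3],"dr": [0.13,0,0]},{"fingers": 255,"slide": [0,0.1,-0.3],"dr": [0.26,0,0]},{"fingers": 255,"slide": [0,0.1,-0.3],"dr": [0.39,0,0]},{"fingers": 255,"slide": [0,0.1,-0.3],"dr": [0.52,0,0]},{"fingers": 255,"slide": [0,0.1,-0.3],"dr": [0.616,0,0]}]'

```text
clock: 8.1
tool_pos: [0.4795, -0.0559, 0.0632]
eef_rot: [-0.223, 0.67, 0.223, 0.672]
ft_force: [4.4, 3.9, -14.5]
opening: 0.0104
```

```bash
python3 rot.py; python3 - <<'E'
from h import *
for n in ['scene','wrist']:
    p=imaging.camera(n);i=p['pixels'][:,:,::-1]
    if n=='scene': i=i[120:240,220:380]
    cv2.imwrite(f'pics/g_{n}.png',cv2.resize(i,(800,600),interpolation=2))
E
```

```text
8.1 [ 0.47945433 -0.05587553  0.06319793] [ 0.34  0.6  -0.46  2.08  0.49  0.56  0.17] turned 1.2048661632201216 [  4.4   3.9 -14.5] [ 0.885 -0.963  0.218] 0.010367724616452665
[0.2, -0.5, -1.0] [-0.005, 0.003, 0.0]
```

View pics/g_scene.png

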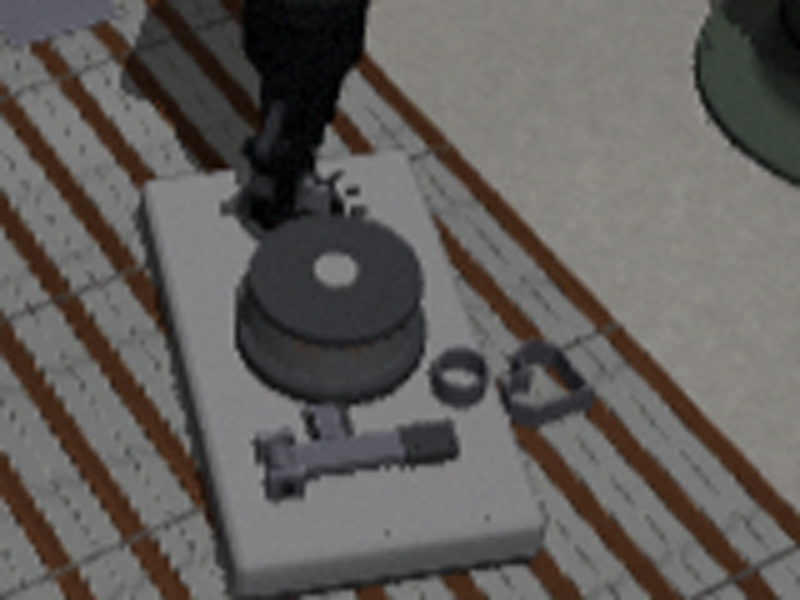

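View pics/g_wrist.png

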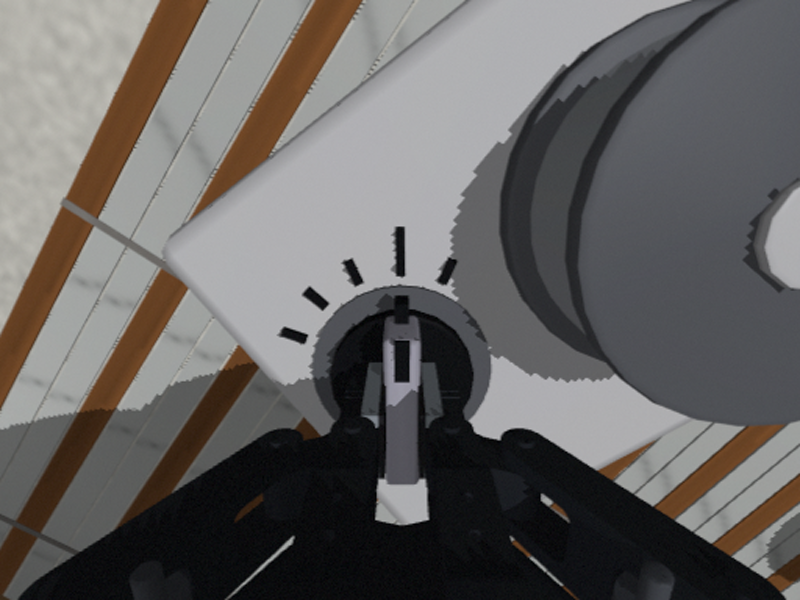

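Call:
arm_command --increments '[{"fingers": 255,"slide": [0,0,0],"dr": [0,0,0]},{"fingers": 255,"slide": [0,0,0],"dr": [0,0,0]},{"fingers": 255,"slide": [0,0,0],"dr": [0,0,0]},{"fingers": 255,"slide": [0,0,0],"dr": [0,0,0]},{"fingers": 255,"slide": [0,0,0],"dr": [0,0,0]}]'

```text
clock: 8.7
tool_pos: [0.4795, -0.0558, 0.0632]
eef_rot: [-0.223, 0.67, 0.224, 0.672]
ft_force: [3.3, 0.8, -11.6]
opening: 0.0106
```

```bash
python3 rot.py; python3 levck.py; python3 - <<'E'
from h import *
p=imaging.camera('wrist');cv2.imwrite('pics/h.png',cv2.resize(p['pixels'][130:320,180:340,::-1],None,fx=3,fy=3,interpolation=2))
E
```

```text
8.7 [ 0.47945538 -0.05584685  0.06316755] [ 0.34  0.6  -0.46  2.08  0.49  0.56  0.18] turned 1.2032183854686225 [  3.3   0.8 -11.6] [ 0.181 -0.637  0.161] 0.010569346785520857
[0.2, -0.5, -1.0] [-0.003, 0.003, 0.0]
(-46, -26) (np.int64(28), np.float64(69.08325931843966))
(-20, 0) (np.int64(32), np.float64(68.14098446715631))
(0, 20) (np.int64(35), np.float64(68.22871673315754))
(20, 40) (np.int64(33), np.float64(67.5930406899443))
deck 49.573819545804525
deck 640 [-1.5000e-03 -1.7500e-02  5.2068e+01] std 1.94
bar 83 [-3.80000e-03 -5.17000e-02  7.44628e+01] std 1.86
pad 33 [ 5.00000e-03 -1.95000e-02  7.18573e+01] std 1.97
```

View pics/h.png

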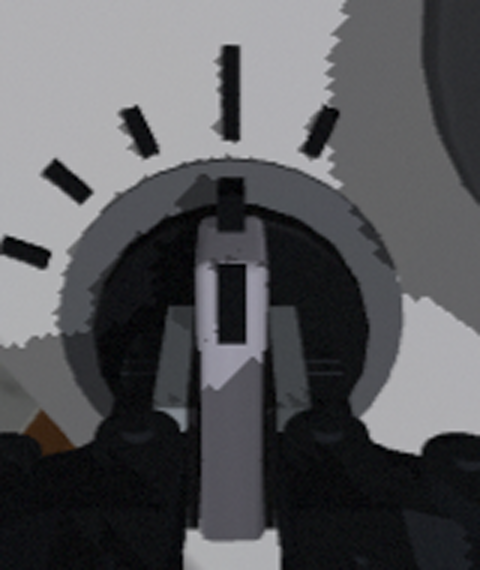

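The pointer nose (230,205) lines up with the long mark (230,90), and the lever is still flat. I'm handing the job in.

```bash
python3 -c "
from h import *
print(manip.close_job())"
```

```text
the job is handed in; nothing more can be done
None
```

The clamp lever is shut, the dial is at its third click, and I handed the job in at about 9 s with the gripper still holding the bar.

- **Lever:** I swung it down with the closed fingertips and pressed it onto its stop, where the wrist read about 39 N upward (about 43 N in all). Depth checks afterwards showed it flat, with a fitted slope of about 0.004–0.005 rad and the pad about 69 mm up (70 expected). An earlier single frame had suggested a tilt of about 0.04 rad. Later frames did not show it, so I took it as depth noise of about 2 mm.
- **Dial:** only after that I gripped the bar at 70 N and turned it clockwise. The gripper measured 1.203 rad turned, against 1.2 wanted. The wrist picture showed the pointer in line with the long mark, and half a second of holding did not change it.
- **Residual force:** at the end the gripper was still pulling up on the dial, with about 12 N on the tool. The finger opening read 10.5 mm on the 12 mm bar, but I saw no slip.
- **Other things:** I touched none of them. The two cutters looked unmoved in the last scene picture. I did not measure the rest again.

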